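Wedge the dovetailed lid on the cork box

ROBOT

A 6-joint arm with a two-finger parallel gripper is mounted at the origin on a cart in front of the work surface, level with it; the furniture and walls round the work are solid. World frame = base frame: x ahead of the robot, y to its left, z up, the work surface at z = 0. Lengths are in m, angles in rad, forces in N, time in s.
With the tool pointing down it reaches from about 0.3 to 0.775 m from the base axis. Payload 14.6 kg.
Tool frame: the origin (TCP) lies on the mounting face of the last link; the fingertips stand 173 mm ahead of it and the grasp point (between the pads) lies 155 mm ahead of it; x points along the fingers, z is the direction in which the jaws open and shut, and the axes are right-handed (so a half turn about x gives the same grasp; the last joint's range is limited). The gripper opens to 85 mm and grips with 20 to 120 N. Pads are 22 mm wide; open, the fingers measure 114 mm over their backs; the gripper's body (76 mm by 85 mm) begins 54 mm behind the grasp point. The pads swing forward as they close: fully open they stand 13 mm farther back than shut.
Start: joints at [1.252, 0.3, 1.521, -0, 1.321, -0.067], TCP at [0.137, 0.533, 0.405] pointing down, gripper open.
Joint ranges: [-3.03, 3.03], [-0.79, 2.21], [0.23, 2.52], [-1.04, 4.18], [0, 3.07], [-2.55, 2.55]. Speed limits (rad/s): [2.22, 2.22, 2.57, 3.14, 3.14, 3.14].

INTERFACE

Orientations are given as a unit quaternion [w, x, y, z].
In Python, from bench import sense, snapshot, sign_off gives the robot as it stands.
- The arm moves only by the shell command python3 -m jog 'ROWS' [OPENING] [FORCE]. ROWS is JSON, a list that holds one entry, the list of rows, each a list of 4 numbers: the shift along the tool's x, y, z in m, then the turn about the tool's x in rad. A call has 1 to 10 rows; each row is the pose to reach, as a shift and turn from the pose commanded when the call began, along the tool's axes at that moment; what a row does not reach only later rows make up. A row lasts 1/12 s, in which the tool goes at most 41.7 mm and 7.16 degrees, less where a joint would pass 70% of its speed; a pose out of reach is approached as far as the arm can. A call with a gripper value outside its range is refused whole. OPENING is the opening in per cent of the stroke, from 0 (shut) to 100 (fully open), set as the call begins (- or left out, the last holds). The fingers move at their own pace and stop on an object; FORCE is the grip in N (left out, the last holds). Time passes only in rows, so rows that repeat a pose let the fingers close. It gives the time, the measured TCP pose, the force and the opening at its end, in the units of the state.
- sense(): the state, without advancing time (a new reading comes with each control period).
- snapshot(name): name is "scene" or "top"; returns a dict with "frame" (480x640x3 uint8, blue, green, red), "depth" (480x640 float32, m along the optical axis (not along the pixel's ray), 0 where there is no reading), "intrinsics" (3x3 intrinsics, pixels), "world_to_cam" (4x4, takes a point from world to camera coordinates). Camera axes: x right, y up, looking along -z (the intrinsics and any distortion apply to the point x, -y, -z); pixel columns grow to the right and rows downward; lengths in m; the calibration is good to about 2 mm. A picture is of the moment at which its call begins.
- sign_off(): hands the job in, once; it reports no verdict.
The state is a dict: "clock": time; "qpos": joint angles; "qd": joint speeds; "tau": joint torques, N m; "tool_pos": TCP position; "tool_rot": TCP orientation; "contact_force": force on the tool from outside, world axes, zero at the start; "torque": the same for the moment, N m; "width": finger opening in m.
Only numpy, scipy, OpenCV 4.12 (cv2) and the standard library are available. Lean on these libraries where they do the work, as an engineer would, in place of code of your own. Each camera call takes 0.05 s, during which the arm holds its last target.

TASK

Close the small wooden cork box: take its loose dovetailed lid, start the narrow end under the two converging ways on top of the box from their wide end, and slide it along until it wedges tight between both ways and stays so. Push it home by feel, with a firm push of 12 to 20 N but never forcing it, then let go; leave the tumbler, egg cup, match box and jigger where they stand.

Things in the scene. Friction and masses are not known exactly. Their poses are not given: they have to be found in the camera images.
- lid_handle (a point): centre (half-way up) of the grip block on the loose wooden lid, which lies flat on the worktop, block up. The block, in the middle of the lid's top, is 16 mm along the lid (x), 46 mm across (y) and 33 mm tall. The point's axes are the lid's: +x runs along the lid to its narrow end, which goes in first; z up. It lies 27 mm above the lid's underside and 17 mm above the lid's top face.
- lid: the same lid; origin at the centre of its underside, axes as above. 140 mm long, 10 mm thick, about 0.16 kg. Its underside tapers evenly from 76 mm wide at the -x end to 64 mm at the +x end (45 mm per m on each side); both long edges lean inward by 30 degrees going up, so the top face is 12 mm narrower than the underside.
- cork_box: open wooden box with corks in it, fixed to the worktop: 140 mm long (x), 82 mm wide, its flat top (the ledge the lid slides on) 54 mm above its origin, which is the centre of its underside. The lid goes in at the -x end and slides to +x, its own +x the same way. Wedged, the lid's ends are level with the box's to within 12 mm, its handle point 81 mm above this origin.
- left_way: fixed wooden strip along the +y side of the box's top, 140 mm long, 11 mm high, leaning 30 degrees inward over the lid's edge (undercut, lip 8 mm above the ledge). Origin at mid-length on the foot of its inner face, at ledge height, 35 mm from the box's middle; its x is turned 0.045 rad inward, so the ways are 76 mm apart at the box's -x end and 64 mm at +x, like the lid.
- right_way: the same strip on the -y side, mirrored. Its gap varies unseen by up to 0.8 mm, which moves the place where the lid wedges by up to 10 mm: find it by feel. Edges may catch at 5 to 8 N before. Tight, the lid stops dead (10 N in 0.2 mm); a 12 to 20 N push in line with the box leaves it gripped by over 1 N on each way after letting go; a sideways strain while pushing loads one way only, so ease off and push again. Pushes over 25 N are too much.
- tumbler: clear straight-sided drinking glass, 80 mm wide, 88 mm tall, a bystander to leave alone; origin at the centre of its underside
- egg_cup: plated egg cup, 46 mm wide, 60 mm tall, a bystander to leave alone; origin at the centre of its underside
- match_box: match box lying flat, 36x53x15 mm, a bystander to leave alone; origin at the centre of its underside
- jigger: plated double measuring cup with a narrow waist, 43 mm wide, 70 mm tall, a bystander to leave alone; origin at the centre of its underside
There are look-alikes about, which are no part of the job. What is shaped like the lid but turquoise is not meant.

How it is judged:
By the outcome, as a careful person would: the job done as asked, in the order asked, and still so for the second after the job is handed in, with the robot touching nothing.
It also fails if it takes over 51 s, if anything falls off the work surface, if the arm or the gripper's body presses on something with over 40 N, if the wrist force passes 120 N, or if a joint passes its speed limit or range.

## Working session

There is one attempt and no reset: what is moved stays moved. The work goes in short steps, Python scripts to look and compute and a shell command to move; the robot and the scene stay as the last step left them, time stands still between calls to the robot, and variables do not carry over. Pictures are saved under pics/ and viewed, and the job is handed in when it is done.

```bash
ls; mkdir -p pics
cat > h.py <<'E'
import numpy as np,cv2
from bench import sense,snapshot
def snap(n,f):
    s=snapshot(n); cv2.imwrite('pics/%s.png'%f,s['frame']); np.savez('pics/%s.npz'%f,**s); return s
def world(s,u,v,z=None):
    K=np.array(s['intrinsics']);T=np.linalg.inv(np.array(s['world_to_cam']))
    r=np.array([(u-K[0,2])/K[0,0],-(v-K[1,2])/K[1,1],-1.])
    if z is None: return (T@np.append(r*s['depth'][int(round(v)),int(round(u))],1))[:3]
    o=T[:3,3];d=T[:3,:3]@r
    return o+d*(z-o[2])/d[2]
E
python3 - <<'E'
from h import *
s=snap('top','top0');t=snap('scene','scene0')
print(sense()); print(s['intrinsics'],s['world_to_cam'],t['world_to_cam'])
E
```

```text
pics
{'clock': 0.1, 'qpos': array([ 1.25237733e+00,  3.00401610e-01,  1.52152922e+00, -2.21373451e-06,
        1.32071981e+00, -6.66286913e-02]), 'qd': array([ 3.75773816e-04, -7.48420169e-04,  9.48578969e-04,  1.23498891e-03,
        1.48909345e-05,  8.79392626e-04]), 'tau': array([ 5.53788577e-04, -5.44365084e+01, -3.62371194e+01, -8.17451928e-05,
        3.00906526e-03, -4.81128268e-06]), 'tool_pos': array([0.13703322, 0.53261909, 0.40418128]), 'tool_rot': array([ 0.55851427, -0.43347113,  0.55913386,  0.43305187]), 'contact_force': array([-0.4936369 ,  0.37584908, -0.54099529]), 'torque': array([-0.00461913,  0.02564524, -0.03320195]), 'width': 0.08558537099416251}
[[457.22040053   0.         323.77855156]
 [  0.         457.22040053 241.29368347]
 [  0.           0.           1.        ]] [[-0.0029909  -0.99998624  0.0043095  -0.20985279]
 [ 0.98374927 -0.00216862  0.17953458 -0.4794662 ]
 [-0.17952277  0.00477643  0.98374222 -1.28054469]
 [ 0.          0.          0.          1.        ]] [[ 0.78510712 -0.61927743 -0.01011325 -0.4807841 ]
 [ 0.35156791  0.43214868  0.83045019 -0.13991638]
 [-0.50990863 -0.65554785  0.55700108 -1.54264487]
 [ 0.          0.          0.          1.        ]]
```

View pics/top0.png

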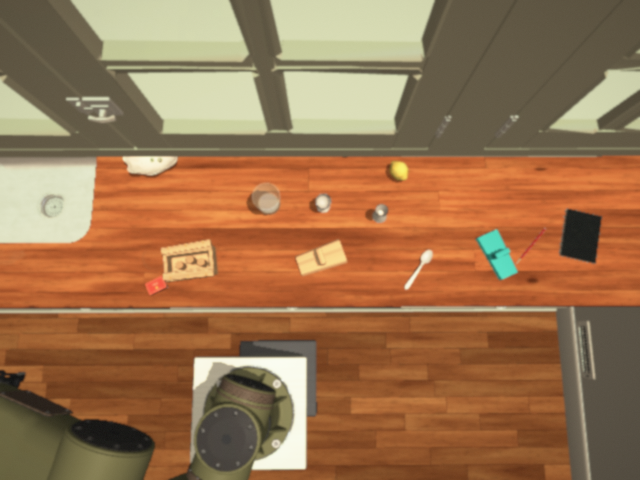

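View pics/scene0.png

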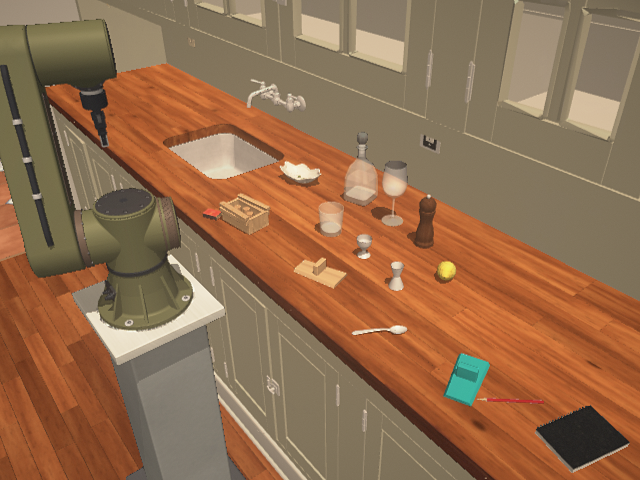

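Top view: the box is at about (188,261), the wooden lid at about (322,258), and the turquoise look-alike at (497,254). The wooden one matches the description, so I'll enlarge it and the box.

Run:
```python
import cv2,numpy as np
a=cv2.imread('pics/top0.png')
l=cv2.resize(a[225:290,285:360],None,fx=8,fy=8,interpolation=cv2.INTER_CUBIC)
cv2.imwrite('pics/lid0.png',l)
l=cv2.resize(a[230:300,140:225],None,fx=8,fy=8,interpolation=cv2.INTER_CUBIC)
cv2.imwrite('pics/box0.png',l)
```

```text
(no output)
```

View pics/lid0.png

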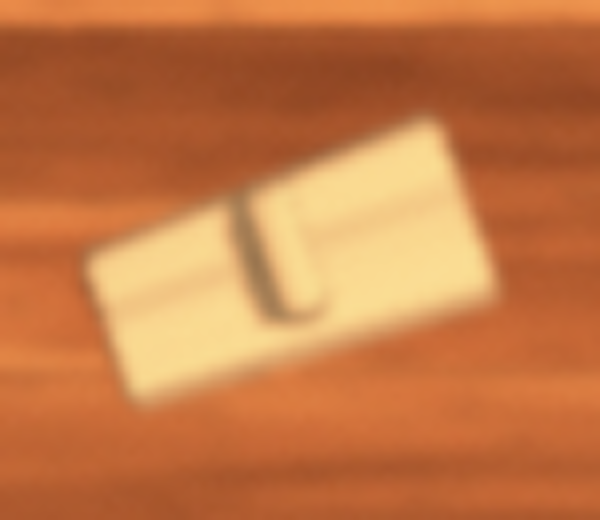

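View pics/box0.png

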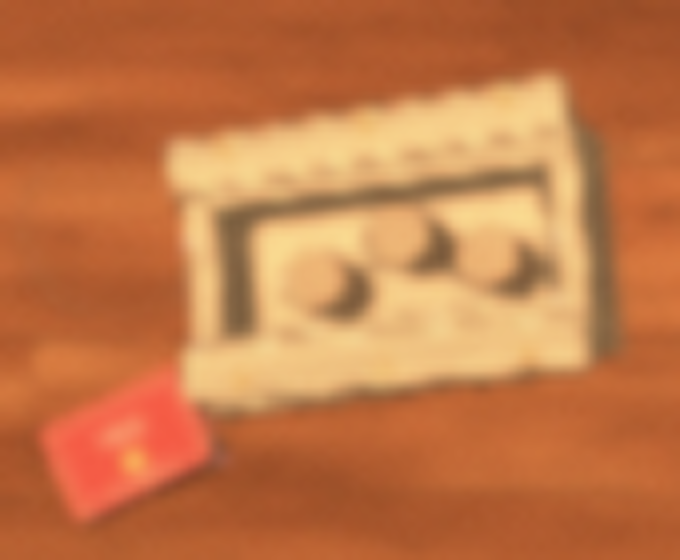

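Run:
```python
from h import *
for n in('top0','scene0'):
    s=np.load(f'pics/{n}.npz'); K=s['intrinsics'];W=np.linalg.inv(s['world_to_cam']);print(n,W[:3,3])
    v,u=np.mgrid[:480,:640];d=s['depth']
    P=np.stack([(u-K[0,2])/K[0,0]*d,-(v-K[1,2])/K[1,1]*d,-d,np.ones_like(d)],-1)@W.T
    np.save(f'pics/{n}_P.npy',P[...,:3])
    if n=='top0':
        print(np.round(P[225:290:1,322,2]*1000)[15:55])
        print('table',np.median(P[285:300,240:290,2]))
        np.set_printoptions(linewidth=250)
        print(np.round(P[238:286:2,158:222:2,2]*1000).astype(int))
        print(np.round(P[238:280:2,294:350:2,2]*1000).astype(int))
```

```text
top0 [ 0.24115995 -0.20477325  1.346711  ]
[ 2. -6. -4. -0.  0.  3.  6. 13. 11. 10. 11. 15. 11. 12. 45. 44. 40. 46.
 38. 43. 46. 41. 42. 36. 37. 22. 10.  4.  6.  0. -1. -2.  1.  2. -2. -4.
  3.  3.  2.  1.]
table -0.0005152912718100477
[[  -4    0   -3   -3    2   -7    2    1    0   -1   -3    1   -5   -4    0    1   -2   -3    4    1    2   -1    1    1   -3   -2    0    4   -5   -1   -6    0]
 [  -4    0   -1   -1    0    3   -1   -1    0    3   -1    2    2   -3   -5   -5   -2   -6 1347   -4    2   -3    0   -2   65   68   -4   -2    1    1    4    2]
 [  -1    2   -1    4    2   -3   -1    0   -1   -2   -3    3    3   -2   -2    0   -3    0   60   64   63   64   63   62   66   63   57   -2   -3   -1    0   -6]
 [   0   -3    4    1    2   -3    2    4   -1    5   -1   -2   -4   66   62   63   67   66   68   64   62   66   59   62   68   69   62   -4   -1   -1   -1   -3]
 [   4    1    3   -3   -2    2    0   68   63   65   67   65   66   64   65   68   65   65   59   61   63   64   64   66   63   56   57   42   -4   -2    0   -2]
 [  -1    3   59   64   67   67   65   68   68   
[... 5397 characters left out ...]
4    7   -2   -1   -1    3   -2    0    3   -5    1    0    0    2    0   -2    3]
 [   0   -3   -6   13    9    8   13    7    3    8    6   -1    2   -3    1    1   -2    1    0   -3   -6    1   -5    1   -2   -4    0   -2]
 [  -1    0    3    1   11    4    0    1    3    0   -5   -3   -3   -3   -2   -6    0   -5   -2   -7   -4   -4    0   -7    0   -4    1   -1]
 [   3    1   -2   -4   -5   -4   -3    2   -2   -5    3    4    1    0    3   -2    2    0   -1    1    2    0    3   -2    1    2    0   -5]
 [  -1   -4    0   -3   -5   -2    0   -4    3   -6   -2   -1   -1   -7    2    1   -3 1347   -4    1   -1   -5    0    1    5   -2   -2   -5]]
scene0 [-0.35995081 -1.24855159  0.97058615]
```

```bash
cat > fit.py <<'E'
from h import *
from scipy.optimize import minimize
def proj(s,P):
    P=np.atleast_2d(P);c=(s['world_to_cam']@np.c_[P,np.ones(len(P))].T).T;K=s['intrinsics']
    return np.c_[K[0,2]+K[0,0]*c[:,0]/-c[:,2],K[1,2]-K[1,1]*c[:,1]/-c[:,2]]
def cube(pts,x,y,z,a):
    c,q=np.cos(a),np.sin(a);R=np.array([[c,-q,0],[q,c,0],[0,0,1]]);return pts@R.T+[x,y,z]
LID=np.array([[sx*70,sy*((38 if sx<0 else 32)-(6 if z else 0)),z] for sx in(-1,1) for sy in(-1,1) for z in(0,10)])/1e3
BLK=np.array([[sx*8,sy*23,z] for sx in(-1,1) for sy in(-1,1) for z in(10,43)])/1e3
def raster(s,groups,roi,S=4):
    u0,v0,u1,v1=roi;im=np.zeros(((v1-v0)*S,(u1-u0)*S),np.uint8)
    for g in groups:
        q=((proj(s,g)-[u0,v0]+.5)*S-.5)
        cv2.fillConvexPoly(im,np.round(cv2.convexHull(q.astype(np.float32))*16).astype(np.int32),255,cv2.LINE_AA,4)
    return cv2.resize(im,None,fx=1/S,fy=1/S,interpolation=cv2.INTER_AREA)/255.
def fitlid(s,soft,roi,x0,z=0.):
    f=lambda p:((raster(s,[cube(LID,p[0],p[1],z,p[2]),cube(BLK,p[0],p[1],z,p[2])],roi)-soft)**2).sum()
    best=min((minimize(f,x0,method='Nelder-Mead',options=dict(initial_simplex=np.array([x0]+[np.array(x0)+d for d in np.eye(3)*[k*.008,k*.008,.08]]),xatol=1e-5,fatol=1e-3)) for k in(1,-1)),key=lambda r:r.fun)
    return best.x,best.fun
E
python3 - <<'E'
from fit import *
for n,roi in(('top0',(285,230,360,285)),('scene0',(285,250,355,295))):
    s=dict(np.load(f'pics/{n}.npz'));u0,v0,u1,v1=roi
    im=s['frame'][v0:v1,u0:u1].astype(float)
    # green/red ratio: wood table low, pale lid high
    r=im[...,1]/(im[...,2]+1)
    print(n,np.percentile(r,[5,25,50,75,95]))
    soft=np.clip((r-.58)/(.78-.58),0,1)
    cv2.imwrite(f'pics/soft_{n}.png',cv2.resize((np.hstack([soft*255,im[...,1]])).astype(np.uint8),None,fx=5,fy=5))
    x,f=fitlid(s,soft,roi,[.37,-.2,1.9]);print(x,np.degrees(x[2]),f,soft.sum())
s=dict(np.load('pics/top0.npz'));P=np.load('pics/top0_P.npy')
m=np.zeros((480,640),np.uint8);z=P[...,2]
m[232:288,150:225]=((z>.0595)&(z<.08))[232:288,150:225]
m=cv2.medianBlur(m,3)
v,u=np.nonzero(m)
n,lab=cv2.connectedComponents(m)
for i in range(1,n):
    v,u=np.nonzero(lab==i)
    if len(v)<50: continue
    X=np.array([world(s,a,b,.065) for a,b in zip(u,v)])[:,:2].astype(np.float32)
    (c,wh,an)=cv2.minAreaRect(X);w,V=np.linalg.eigh(np.cov(X.T))
    print(len(v),X.mean(0),c,wh,an,np.degrees(np.arctan2(V[1,1],V[0,1])))
E
```

```text
top0 [0.4904699  0.5060241  0.52884615 0.70984456 0.86746988]
[ 0.436197   -0.20132208  1.90957543] 109.41061265738365 27.144805546073947 1061.203795939709
scene0 [0.52121212 0.5304878  0.54452854 0.72639067 0.79237288]
[ 0.43441256 -0.20248572  1.91014181] 109.44306395212885 36.06828954605005 786.3634120500653
311 [0.46028388 0.18271132] (0.4604507386684418, 0.1820858120918274) (0.018204133957624435, 0.14029911160469055) 10.420774459838867 100.41130348468582
329 [0.38094315 0.17185688] (0.3809658885002136, 0.17077618837356567) (0.018966322764754295, 0.14010663330554962) 5.106849193572998 94.91278764907591
```

Run:
```python
import cv2,numpy as np
a=cv2.imread('pics/soft_top0.png');b=cv2.imread('pics/soft_scene0.png')
w=max(a.shape[1],b.shape[1]);p=lambda i:cv2.copyMakeBorder(i,0,0,0,w-i.shape[1],0)
cv2.imwrite('pics/soft.png',np.vstack([p(a),p(b)]))
```

```text
(no output)
```

View pics/soft.png

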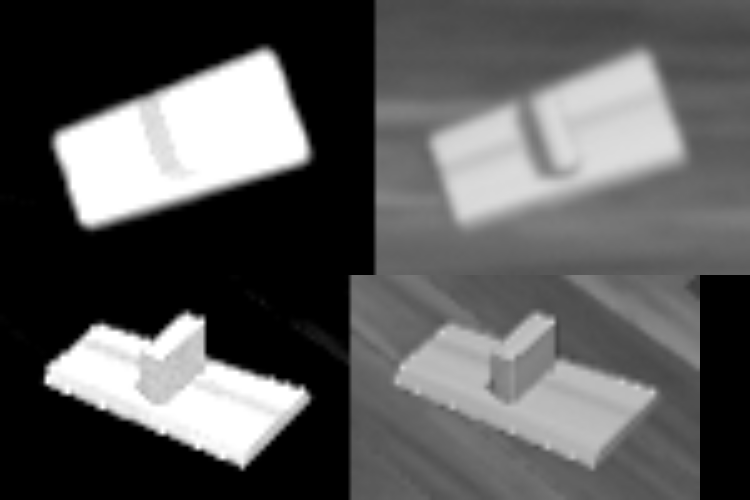

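```bash
cat > go.py <<'E'
from h import *
from scipy.spatial.transform import Rotation as Rn
def R(): 
    q=sense()['tool_rot'];return Rn.from_quat(q[[1,2,3,0]]).as_matrix()
def plan(x,y,z,yaw):
    """TCP target; yaw deg of jaw axis"""
    s=sense();M=R();d=M.T@(np.array([x,y,z])-s['tool_pos'])
    zx=np.degrees(np.arctan2(M[1,2],M[0,2]));e=(zx-yaw+90)%180-90  # turn about tool x(down) by e lowers yaw
    print('clk %.2f'%s['clock'],'pos',np.round(s['tool_pos'],4),'q6 %.2f'%s['qpos'][5],'jawyaw %.2f'%zx,'toolx',np.round(M[:,0],4),'shift',np.round(d,4),'turn %.4f'%np.radians(e),'F',np.round(s['contact_force'],1),'w %.4f'%s['width'])
E
python3 - <<'E'
from go import *
plan(.4353,-.2019,.26,109.43)
E
```

```text
clk 0.10 pos [0.137  0.5326 0.4042] q6 -0.07 jawyaw 75.57 toolx [-3.e-04 -1.e-03 -1.e+00] shift [ 0.1448 -0.4719 -0.6369] turn -0.5909 F [-0.5  0.4 -0.5] w 0.0856
```

Run:
```python
from go import *
plan(.42,.15,.32,90)
plan(.4353,-.2019,.26,109.43)
```

```text
clk 0.10 pos [0.137  0.5326 0.4042] q6 -0.07 jawyaw 75.57 toolx [-3.e-04 -1.e-03 -1.e+00] shift [ 0.0845 -0.3694 -0.3   ] turn -0.2518 F [-0.5  0.4 -0.5] w 0.0856
clk 0.10 pos [0.137  0.5326 0.4042] q6 -0.07 jawyaw 75.57 toolx [-3.e-04 -1.e-03 -1.e+00] shift [ 0.1448 -0.4719 -0.6369] turn -0.5909 F [-0.5  0.4 -0.5] w 0.0856
```

```bash
python3 -m jog '[[[0.03,-0.12,-0.1,-0.1],[0.0845,-0.3694,-0.3,-0.25],[0.0845,-0.3694,-0.3,-0.25],[0.0845,-0.3694,-0.3,-0.25],[0.0845,-0.3694,-0.3,-0.25],[0.0845,-0.3694,-0.3,-0.25],[0.0845,-0.3694,-0.3,-0.25],[0.0845,-0.3694,-0.3,-0.25],[0.0845,-0.3694,-0.3,-0.25],[0.0845,-0.3694,-0.3,-0.25]]]' 100 60
python3 -c "
from go import *
plan(.4353,-.2019,.26,109.43)"
```

```text
clock: 0.93
tool_pos: [0.3802, 0.2028, 0.3319]
tool_rot: [0.5, -0.5, 0.5, 0.5]
contact_force: [0.7, 1.3, -0.6]
width: 0.0855
clk 0.93 pos [0.3802 0.2028 0.3319] q6 -1.16 jawyaw 89.90 toolx [ 1.e-04  1.e-04 -1.e+00] shift [ 0.0719 -0.0558 -0.4046] turn -0.3408 F [ 0.7  1.3 -0.6] w 0.0855
```

```bash
python3 -m jog '[[[0.0719,-0.0558,-0.4046,-0.34],[0.0719,-0.0558,-0.4046,-0.34],[0.0719,-0.0558,-0.4046,-0.34],[0.0719,-0.0558,-0.4046,-0.34],[0.0719,-0.0558,-0.4046,-0.34],[0.0719,-0.0558,-0.4046,-0.34],[0.0719,-0.0558,-0.4046,-0.34],[0.0719,-0.0558,-0.4046,-0.34],[0.0719,-0.0558,-0.4046,-0.34],[0.0719,-0.0558,-0.4046,-0.34]]]'
python3 -c "
from go import *
plan(.4353,-.2019,.186,109.43)"
```

```text
clock: 1.77
tool_pos: [0.4317, -0.1827, 0.2632]
tool_rot: [0.409, -0.577, 0.409, 0.577]
contact_force: [0.8, -0.3, 1.1]
width: 0.0854
clk 1.77 pos [ 0.4317 -0.1827  0.2632] q6 -2.39 jawyaw 109.37 toolx [-2.e-04  1.e-04 -1.e+00] shift [ 0.0772  0.0029 -0.0194] turn -0.0011 F [ 0.8 -0.3  1.1] w 0.0854
```

```bash
python3 -m jog '[[[0,0.003,-0.0194,0],[0,0.003,-0.0194,0],[0,0.003,-0.0194,0]]]'
python3 -c "
from go import *
plan(.4353,-.2019,.186,109.43)
snap('top','top1');snap('scene','scene1')"
```

```text
clock: 2.02
tool_pos: [0.4354, -0.2005, 0.2632]
tool_rot: [0.409, -0.576, 0.409, 0.577]
contact_force: [-0.2, 1.4, -0.1]
width: 0.0855
clk 2.02 pos [ 0.4354 -0.2005  0.2632] q6 -2.42 jawyaw 109.26 toolx [-9.e-04  6.e-04 -1.e+00] shift [ 0.0772  0.0005 -0.0013] turn -0.0029 F [-0.2  1.4 -0.1] w 0.0855
```

View pics/scene1.png

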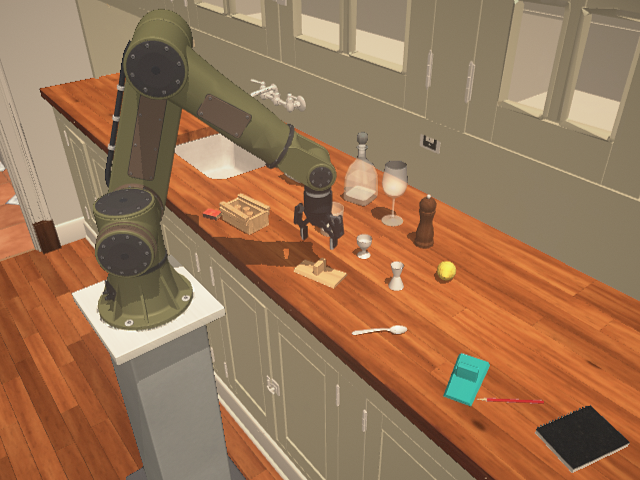

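Scene view: the open gripper hangs at (320,225), directly above the wooden lid's block at (320,268), with the jaws along the lid. I'll descend.

```bash
python3 -m jog '[[[0.035,0.0005,-0.001,-0.003],[0.06,0.0005,-0.001,-0.003],[0.077,0.0005,-0.001,-0.003],[0.077,0.0005,-0.001,-0.003],[0.077,0.0005,-0.001,-0.003]]]'
python3 -c "
from go import *
plan(.4353,-.2019,.186,109.43)"
```

```text
clock: 2.53
tool_pos: [0.4356, -0.2001, 0.1868]
tool_rot: [0.407, -0.577, 0.408, 0.578]
contact_force: [0.1, 0.1, -0.5]
width: 0.0853
clk 2.53 pos [ 0.4356 -0.2001  0.1868] q6 -2.42 jawyaw 109.62 toolx [-1.1e-03  6.0e-04 -1.0e+00] shift [ 0.0008  0.0009 -0.0016] turn 0.0034 F [ 0.1  0.1 -0.5] w 0.0853
```

```bash
python3 -m jog '[[[0.0,0.001,-0.0016,0.0],[0.0,0.001,-0.0016,0.0],[0.0,0.001,-0.0016,0.0],[0.0,0.001,-0.0016,0.0],[0.0,0.001,-0.0016,0.0],[0.0,0.001,-0.0016,0.0],[0.0,0.001,-0.0016,0.0],[0.0,0.001,-0.0016,0.0],[0.0,0.001,-0.0016,0.0],[0.0,0.001,-0.0016,0.0]]]' 0 60
python3 -c "
from go import *
plan(.4353,-.2019,.186,109.43)"
```

```text
clock: 3.37
tool_pos: [0.4352, -0.2028, 0.1872]
tool_rot: [-0.408, 0.578, -0.408, -0.577]
contact_force: [-1.7, 0.5, 6.4]
width: 0.0149
clk 3.37 pos [ 0.4352 -0.2028  0.1872] q6 -2.42 jawyaw 109.55 toolx [ 7.e-04 -4.e-04 -1.e+00] shift [ 0.0012 -0.0004  0.0009] turn 0.0020 F [-1.7  0.5  6.4] w 0.0149
```

```bash
python3 -m jog '[[[-0.02,0,0,0],[-0.06,0,0,0],[-0.1,0,0,0],[-0.1,0,0,0],[-0.1,0,0,0]]]'
python3 -c "
from go import *
plan(.4414,.0231,.285,97.66)"
```

```text
clock: 3.78
tool_pos: [0.4352, -0.2028, 0.2884]
tool_rot: [-0.408, 0.579, -0.408, -0.576]
contact_force: [0.2, 0.3, -2.1]
width: 0.0149
clk 3.78 pos [ 0.4352 -0.2028  0.2884] q6 -2.42 jawyaw 109.55 toolx [ 0.0034 -0.0019 -1.    ] shift [ 0.003  -0.0814  0.2108] turn 0.2075 F [ 0.2  0.3 -2.1] w 0.0149
```

```bash
python3 -m jog '[[[0,-0.01,0.026,0.03],[0.003,-0.04,0.1054,0.1],[0.003,-0.07,0.18,0.2],[0.003,-0.0814,0.2108,0.2075],[0.003,-0.0814,0.2108,0.2075],[0.003,-0.0814,0.2108,0.2075],[0.003,-0.0814,0.2108,0.2075],[0.003,-0.0814,0.2108,0.2075],[0.003,-0.0814,0.2108,0.2075],[0.003,-0.0814,0.2108,0.2075]]]'
python3 -c "
from go import *
plan(.4414,.0231,.245,97.66)
snap('top','top2');snap('scene','scene2')"
```

```text
clock: 4.62
tool_pos: [0.4412, 0.0223, 0.2831]
tool_rot: [0.465, -0.532, 0.466, 0.532]
contact_force: [-0.2, -0.6, -1.3]
width: 0.0151
clk 4.62 pos [0.4412 0.0223 0.2831] q6 -1.74 jawyaw 97.59 toolx [-1.2e-03 -1.0e-04 -1.0e+00] shift [ 0.0381 -0.0004  0.0008] turn -0.0012 F [-0.2 -0.6 -1.3] w 0.0151
```

View pics/top2.png

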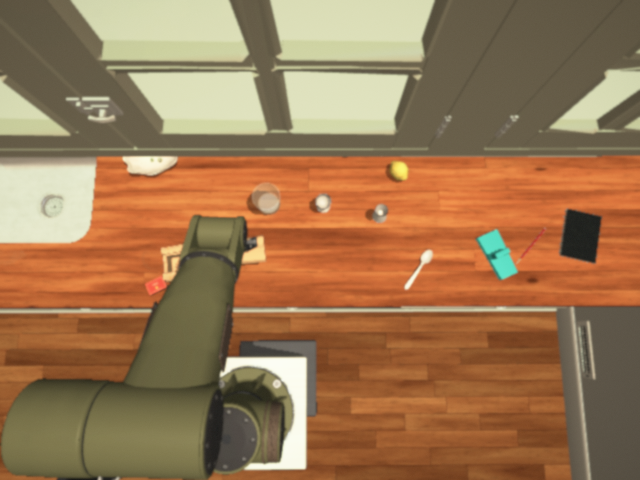

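View pics/scene2.png

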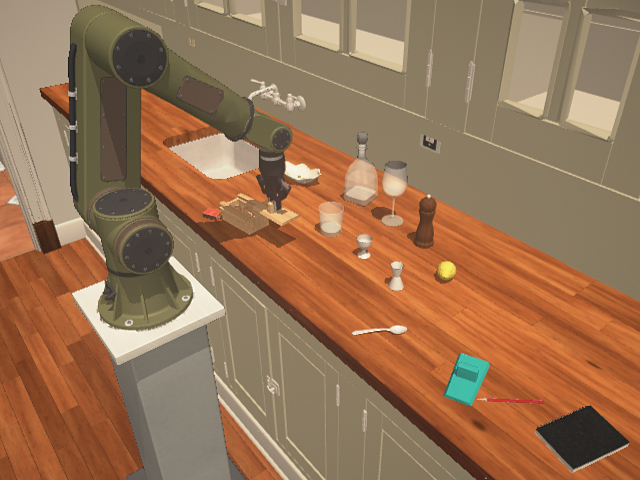

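Scene view: the lid is held level at about (280,212), just short of the box's wide end at (255,210). I'll overlay the models to check lateral alignment and height.

```bash
cat > ov.py <<'E'
from fit import *
import sys
def overlay(src,out,roi,lid,lidz,box=(.4207,.1767,97.66),k=7):
    s=dict(np.load(f'pics/{src}.npz'));u0,v0,u1,v1=roi
    im=cv2.resize(s['frame'][v0:v1,u0:u1],None,fx=k,fy=k,interpolation=cv2.INTER_CUBIC)
    def line(P,col):
        q=(proj(s,P)-[u0,v0]+.5)*k
        cv2.polylines(im,[np.round(q).astype(np.int32)],True,col,1,cv2.LINE_AA)
    a=np.radians(box[2]);B=lambda p:cube(np.array(p,float)/1e3,box[0],box[1],0,a)
    for z in(0,54): line(B([[-70,-41,z],[70,-41,z],[70,41,z],[-70,41,z]]),(255,0,0))
    for g in(1,-1):
        line(B([[-70,g*(38-4.6),62],[70,g*(32-4.6),62]]),(0,255,0))
    if lid is not None:
        L=cube(LID,lid[0],lid[1],lidz,np.radians(lid[2]))
        line(L[[0,2,6,4]],(255,0,255));line(L[[1,3,7,5]],(255,255,0))
    cv2.imwrite(f'pics/{out}.png',im)
E
python3 - <<'E'
from ov import *
overlay('scene2','ov2',(205,170,310,245),(.4412,.0223,97.59),.0959)
overlay('top0','ov0',(145,230,225,300),None,0)
E
```

```text
(no output)
```

View pics/ov2.png

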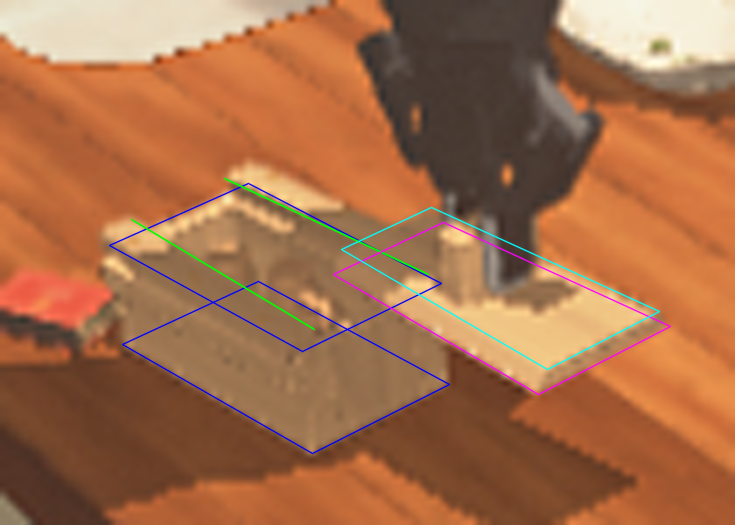

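View pics/ov0.png

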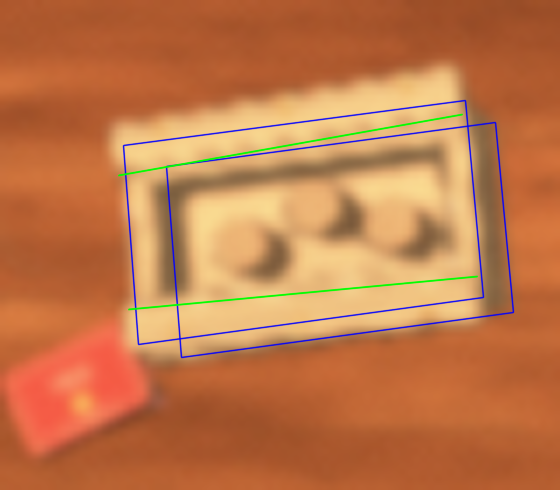

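Overlays agree with the box and lid edges to about 1–2 mm (box corner (312,453), lid corner (540,395) in the crop). I'll lower to just above ledge height before starting it in.

```bash
python3 -m jog '[[[0.02,0,0.0004,0],[0.0385,0,0.0008,-0.001],[0.0385,0,0.0008,-0.001],[0.0385,0,0.0008,-0.001]]]'
python3 -c "
from go import *
plan(.4407-.11*-.1333+.155*-.1333,.1767-.11*.9911,.2427,97.66)"
```

```text
clock: 5.05
tool_pos: [0.4411, 0.0234, 0.245]
tool_rot: [0.465, -0.532, 0.466, 0.533]
contact_force: [0.7, 0.0, 0.6]
width: 0.0156
clk 5.05 pos [0.4411 0.0234 0.245 ] q6 -1.73 jawyaw 97.66 toolx [-0.0018  0.     -1.    ] shift [0.0023 0.0004 0.0448] turn -0.0000 F [0.7 0.  0.6] w 0.0156
```

```bash
python3 -m jog '[[[0.001,0,0.008,0],[0.0022,0,0.02,0],[0.0022,0,0.03,0],[0.0022,0,0.04,0],[0.0022,0,0.045,0],[0.0022,0,0.045,0]]]'
python3 -c "
from go import *
plan(.4354,.0677,.2412,97.66);snap('scene','scene3')
from ov import *
s=sense()['tool_pos'];overlay('scene3','ov3',(205,170,310,245),(s[0],s[1],97.66),s[2]-.1872)"
```

```text
clock: 5.55
tool_pos: [0.435, 0.0696, 0.2434]
tool_rot: [-0.465, 0.533, -0.465, -0.533]
contact_force: [-0.1, 1.0, -1.0]
width: 0.0148
clk 5.55 pos [0.435  0.0696 0.2434] q6 -1.63 jawyaw 97.80 toolx [ 6.e-04  1.e-04 -1.e+00] shift [ 0.0022 -0.0002 -0.0019] turn 0.0024 F [-0.1  1.  -1. ] w 0.0148
```

View pics/ov3.png

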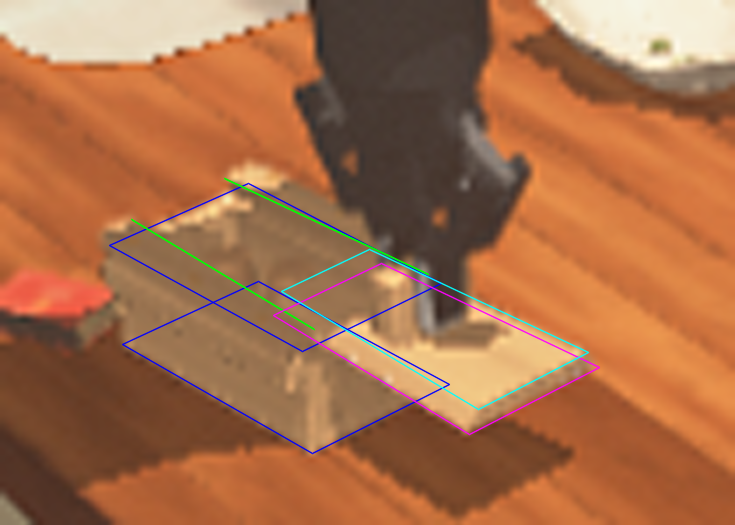

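The lid's narrow end has entered between the ways (its front edge disappears under the near way at about (330,330)) with no contact force. Next I'll lower it to find the ledge by feel.

```bash
python3 -m jog '[[[0.0005,0,0,0],[0.0010,0,0,0],[0.0015,0,0,0],[0.0015,0,0,0]]]'
python3 -c "
from go import *
plan(.4354,.0677,.2412,97.66)"
```

```text
clock: 5.93
tool_pos: [0.4351, 0.0683, 0.2414]
tool_rot: [0.465, -0.532, 0.465, 0.532]
contact_force: [-1.0, -0.1, -1.1]
width: 0.0147
clk 5.93 pos [0.4351 0.0683 0.2414] q6 -1.63 jawyaw 97.69 toolx [-2.e-04 -0.e+00 -1.e+00] shift [ 0.0002 -0.0002 -0.0006] turn 0.0006 F [-1.  -0.1 -1.1] w 0.0147
```

```bash
python3 -m jog '[[[0.0005,0,0,0],[0.0010,0,0,0],[0.0010,0,0,0]]]'
```

```text
clock: 6.18
tool_pos: [0.4352, 0.0683, 0.241]
tool_rot: [-0.465, 0.533, -0.465, -0.532]
contact_force: [-3.0, -3.0, 8.3]
width: 0.0152
```

```bash
python3 -m jog '[[[-0.0006,0,0.003,0],[-0.0006,0,0.012,0],[-0.0006,0,0.022,0],[-0.0006,0,0.032,0],[-0.0006,0,0.04,0],[-0.0006,0,0.04,0]]]'
python3 -c "
from go import *
plan(.4207+.03*.1333,.1767-.03*.9911,.2412,97.66)"
```

```text
clock: 6.68
tool_pos: [0.4295, 0.1098, 0.2412]
tool_rot: [0.465, -0.533, 0.465, 0.533]
contact_force: [-0.5, 1.2, 1.9]
width: 0.0152
clk 6.68 pos [0.4295 0.1098 0.2412] q6 -1.54 jawyaw 97.81 toolx [ 1.e-04  4.e-04 -1.e+00] shift [-0.     -0.0003  0.0375] turn 0.0026 F [-0.5  1.2  1.9] w 0.0152
```

```bash
python3 -m jog '[[[0,0,0.006,0],[0,0,0.013,0],[0,0,0.019,0.002],[0,0,0.024,0.002],[0,0,0.024,0.002]]]'
python3 -c "
from go import *
plan(.4207+.03*.1333,.1767-.03*.9911,.2412,97.66)"
```

```text
clock: 7.1
tool_pos: [0.4264, 0.1328, 0.2412]
tool_rot: [0.466, -0.532, 0.465, 0.532]
contact_force: [-0.9, 3.4, 3.2]
width: 0.0155
clk 7.10 pos [0.4264 0.1328 0.2412] q6 -1.48 jawyaw 97.63 toolx [ 1.e-04  4.e-04 -1.e+00] shift [-0.     -0.0002  0.0143] turn -0.0005 F [-0.9  3.4  3.2] w 0.0155
```

```bash
python3 -m jog '[[[0,0,0,0],[0,0,0,0],[0,0,0,0]]]' 30
python3 -m jog '[[[0,0,0.003,0],[0,0,0.006,0],[0,0,0.009,0],[0,0,0.012,0],[0,0,0.012,0]]]'
python3 -c "
from go import *
plan(.4207+.03*.1333,.1767-.03*.9911,.2412,97.66);snap('scene','scene4')
from ov import *
overlay('scene4','ov4',(195,160,300,235),None,0)"
```

```text
clock: 7.35
tool_pos: [0.4265, 0.1318, 0.241]
tool_rot: [0.466, -0.532, 0.466, 0.532]
contact_force: [-0.2, -0.3, 0.1]
width: 0.0258
clock: 7.77
tool_pos: [0.4248, 0.1443, 0.2411]
tool_rot: [0.466, -0.532, 0.466, 0.532]
contact_force: [-0.0, 1.1, -0.5]
width: 0.0256
clk 7.77 pos [0.4248 0.1443 0.2411] q6 -1.46 jawyaw 97.63 toolx [-0.e+00  1.e-04 -1.e+00] shift [-0.0001 -0.0002  0.0026] turn -0.0005 F [-0.   1.1 -0.5] w 0.0256
```

View pics/ov4.png

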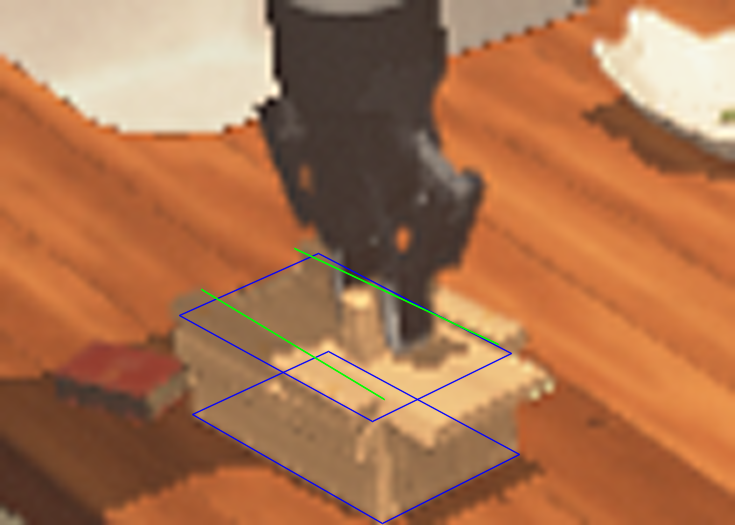

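```bash
python3 -m jog '[[[0,0,0.003,0],[0,0,0.006,0],[0,0,0.009,0],[0,0,0.012,0],[0,0,0.015,0],[0,0,0.018,0],[0,0,0.02,0],[0,0,0.02,0]]]'
python3 -c "
from go import *
plan(.4207,.1767,.2412,97.66)"
```

```text
clock: 8.48
tool_pos: [0.4222, 0.164, 0.2411]
tool_rot: [0.466, -0.532, 0.466, 0.532]
contact_force: [-0.8, -0.8, -0.2]
width: 0.0256
clk 8.48 pos [0.4222 0.164  0.2411] q6 -1.41 jawyaw 97.62 toolx [ 0.e+00  1.e-04 -1.e+00] shift [-0.0001 -0.0002  0.0128] turn -0.0006 F [-0.8 -0.8 -0.2] w 0.0256
```

Free sliding so far. Now smaller steps (~1 mm per row).

```bash
python3 -m jog '[[[0,0,0.0015,0],[0,0,0.003,0],[0,0,0.0045,0],[0,0,0.006,0],[0,0,0.0075,0],[0,0,0.0075,0]]]'
python3 -m jog '[[[0,0,0.001,0],[0,0,0.002,0],[0,0,0.003,0],[0,0,0.003,0]]]'
```

```text
clock: 8.98
tool_pos: [0.4212, 0.1713, 0.2411]
tool_rot: [0.466, -0.532, 0.466, 0.532]
contact_force: [-0.3, 0.2, -0.7]
width: 0.0258
clock: 9.32
tool_pos: [0.4208, 0.1742, 0.2411]
tool_rot: [0.466, -0.532, 0.466, 0.532]
contact_force: [-0.2, 0.8, 0.1]
width: 0.0255
```

```bash
for i in 1; do python3 -m jog '[[[0,0,0.0007,0],[0,0,0.0014,0],[0,0,0.002,0],[0,0,0.002,0]]]'; done
```

```text
clock: 9.65
tool_pos: [0.4206, 0.1761, 0.2411]
tool_rot: [0.466, -0.532, 0.466, 0.532]
contact_force: [-0.3, 0.2, 0.4]
width: 0.0256
```

```bash
python3 -m jog '[[[0,0,0.0007,0],[0,0,0.0014,0],[0,0,0.002,0],[0,0,0.002,0]]]'
```

```text
clock: 9.98
tool_pos: [0.4203, 0.1781, 0.2411]
tool_rot: [0.466, -0.532, 0.466, 0.532]
contact_force: [1.3, 0.1, -0.1]
width: 0.0255
```

```bash
python3 -m jog '[[[0,0,0.0005,0],[0,0,0.001,0],[0,0,0.001,0]]]'
```

```text
clock: 10.23
tool_pos: [0.4202, 0.1791, 0.2411]
tool_rot: [0.466, -0.532, 0.466, 0.532]
contact_force: [-0.1, -0.1, -0.6]
width: 0.026
```

```bash
python3 -c "
from ov import *
snap('scene','scene5')
overlay('scene5','ov5',(195,160,300,235),None,0)"
```

```text
(no output)
```

View pics/ov5.png

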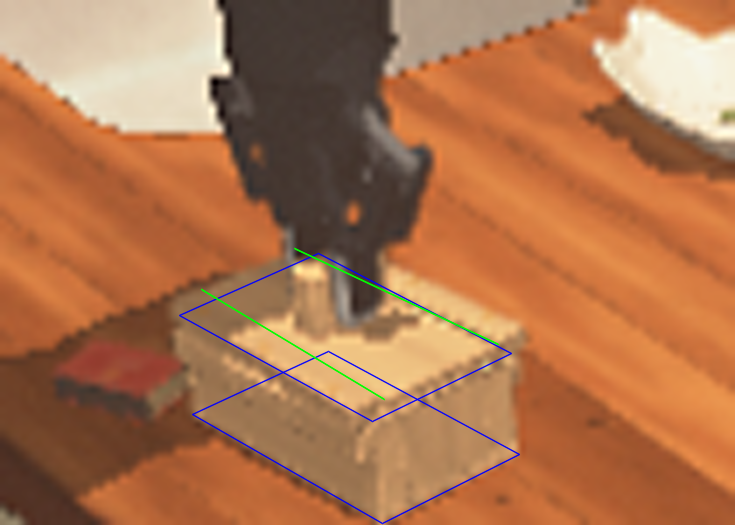

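The lid follows. Its rear edge is now near the box's end at about (385,420) to (510,350), and the rear finger is on the block at (345,300). I'll keep going in small steps.

```bash
python3 -m jog '[[[0,0,0.0005,0],[0,0,0.001,0],[0,0,0.001,0]]]'
```

```text
clock: 10.53
tool_pos: [0.4201, 0.1801, 0.2411]
tool_rot: [0.466, -0.532, 0.466, 0.532]
contact_force: [0.8, -0.4, -1.0]
width: 0.0257
```

```bash
python3 -m jog '[[[0,0,0.0005,0],[0,0,0.001,0],[0,0,0.001,0]]]'
```

```text
clock: 10.78
tool_pos: [0.4199, 0.1811, 0.2411]
tool_rot: [0.466, -0.532, 0.466, 0.532]
contact_force: [-0.2, 0.2, 0.1]
width: 0.0258
```

```bash
python3 -m jog '[[[0,0,0.0005,0],[0,0,0.001,0],[0,0,0.001,0]]]'
```

```text
clock: 11.03
tool_pos: [0.4198, 0.1821, 0.2411]
tool_rot: [0.466, -0.532, 0.466, 0.532]
contact_force: [-1.1, 0.3, 0.1]
width: 0.0258
```

```bash
python3 -m jog '[[[0,0,0.0005,0],[0,0,0.001,0],[0,0,0.001,0]]]'
```

```text
clock: 11.28
tool_pos: [0.4197, 0.1829, 0.2411]
tool_rot: [-0.466, 0.532, -0.466, -0.532]
contact_force: [-0.6, -2.5, 1.0]
width: 0.0253
```

```bash
python3 -m jog '[[[0,0,0.0005,0],[0,0,0.001,0],[0,0,0.001,0]]]'
```

```text
clock: 11.53
tool_pos: [0.4197, 0.1833, 0.2411]
tool_rot: [-0.465, 0.532, -0.466, -0.532]
contact_force: [1.0, -12.6, 2.7]
width: 0.0257
```

```bash
python3 -m jog '[[[0,0,0.0005,0],[0,0,0.001,0],[0,0,0.001,0]]]'
```

```text
clock: 11.78
tool_pos: [0.4196, 0.1838, 0.2411]
tool_rot: [-0.465, 0.533, -0.467, -0.531]
contact_force: [3.0, -21.4, 4.3]
width: 0.0258
```

Tight: it stopped dead, and the push rose to about 21.5 N, in line with the box. That is past my 20 N aim but under 25. I'll ease off, then make one push in the 12–20 N range.

```bash
python3 -m jog '[[[0,0,-0.001,0],[0,0,-0.003,0],[0,0,-0.003,0],[0,0,-0.003,0]]]'
python3 -c "
from go import *
plan(.4207,.1767,.2412,97.66)"
```

```text
clock: 12.12
tool_pos: [0.4198, 0.1821, 0.2411]
tool_rot: [0.466, -0.532, 0.466, 0.532]
contact_force: [-0.9, 0.1, 0.1]
width: 0.0254
clk 12.12 pos [0.4198 0.1821 0.2411] q6 -1.37 jawyaw 97.60 toolx [ 1.e-04  3.e-04 -1.e+00] shift [-0.0001 -0.0002 -0.0054] turn -0.0011 F [-0.9  0.1  0.1] w 0.0254
```

```bash
python3 -m jog '[[[0,0,0.001,0],[0,0,0.0015,0],[0,0,0.0018,0],[0,0,0.0018,0]]]'
python3 -c "
from go import *
plan(.4207,.1767,.2412,97.66)"
```

```text
clock: 12.45
tool_pos: [0.4197, 0.1834, 0.2411]
tool_rot: [-0.465, 0.532, -0.466, -0.532]
contact_force: [1.4, -10.1, 1.8]
width: 0.0259
clk 12.45 pos [0.4197 0.1834 0.2411] q6 -1.37 jawyaw 97.62 toolx [-1.0e-04 -1.5e-03 -1.0e+00] shift [-0.0001 -0.0001 -0.0068] turn -0.0006 F [  1.4 -10.1   1.8] w 0.0259
```

```bash
python3 -m jog '[[[0,0,0.0003,0],[0,0,0.0006,0],[0,0,0.0006,0],[0,0,0.0006,0]]]'
python3 -c "
from go import *
plan(.4207,.1767,.2412,97.66);print(sense()['torque'])"
```

```text
clock: 12.78
tool_pos: [0.4196, 0.1836, 0.2411]
tool_rot: [-0.465, 0.533, -0.466, -0.532]
contact_force: [2.4, -16.3, 2.6]
width: 0.0255
clk 12.78 pos [0.4196 0.1836 0.2411] q6 -1.37 jawyaw 97.62 toolx [-1.0e-04 -2.3e-03 -1.0e+00] shift [-0.0001 -0.0001 -0.007 ] turn -0.0007 F [  2.4 -16.3   2.6] w 0.0255
[-2.44472002 -0.31388241 -0.0026344 ]
```

```bash
python3 -m jog '[[[0,0,-0.002,0],[0,0,-0.0045,0],[0,0,-0.0062,0],[0,0,-0.0062,0],[0,0,-0.0062,0]]]'
python3 -c "
from go import *
plan(.4207,.1767,.2412,97.66)"
```

```text
clock: 13.2
tool_pos: [0.4203, 0.1783, 0.2411]
tool_rot: [0.466, -0.532, 0.466, 0.532]
contact_force: [-0.1, 0.0, 0.4]
width: 0.0254
clk 13.20 pos [0.4203 0.1783 0.2411] q6 -1.38 jawyaw 97.60 toolx [-0.e+00  1.e-04 -1.e+00] shift [-0.0001 -0.0002 -0.0016] turn -0.0010 F [-0.1  0.   0.4] w 0.0254
```

```bash
python3 -m jog '[[[0,0,0,0],[0,0,0,0],[-0.005,0,0,0],[-0.03,0,0,0],[-0.07,0,0,0],[-0.11,0,0,0],[-0.15,0,0,0],[-0.15,0,0,0],[-0.15,0,0,0]]]' 50
python3 -c "
from go import *
plan(.4207,.1767,.2412,97.66)
from ov import *
snap('scene','scene6')
overlay('scene6','ov6',(195,160,300,235),(.4207,.1787,97.66),.054)"
```

```text
clock: 13.95
tool_pos: [0.4202, 0.1782, 0.3935]
tool_rot: [-0.467, 0.533, -0.464, -0.531]
contact_force: [-0.8, -0.5, -1.0]
width: 0.0424
clk 13.95 pos [0.4202 0.1782 0.3935] q6 -1.38 jawyaw 97.61 toolx [ 0.0043  0.0014 -1.    ] shift [ 0.1523  0.0004 -0.0017] turn -0.0009 F [-0.8 -0.5 -1. ] w 0.0424
```

View pics/ov6.png

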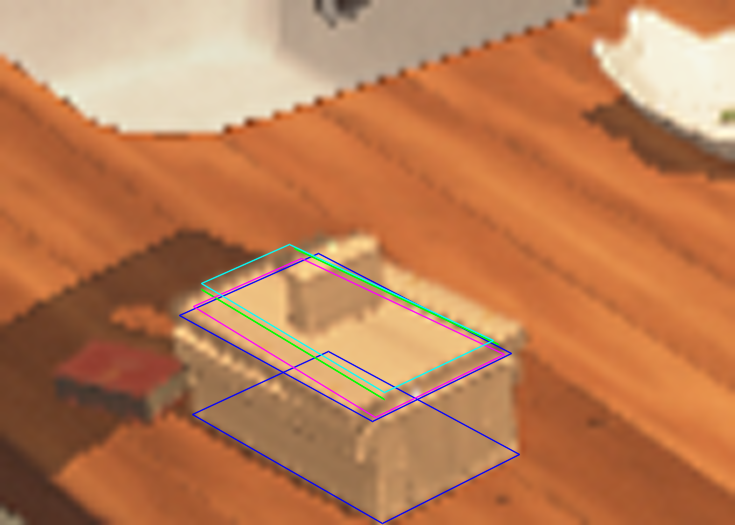

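Scene view: the lid is seated flush between both ways. Its block is at about (335,285) in the crop, its ends are level with the box, and the gripper is clear. I'll check that the bystanders haven't moved, then hand in.

Run:
```python
from h import *
from bench import sign_off
a=cv2.imread('pics/scene0.png').astype(int);b=cv2.imread('pics/scene6.png').astype(int)
for n,(u0,v0,u1,v1) in dict(tumbler=(315,198,348,240),egg=(353,232,376,262),jigger=(386,260,408,294)).items():
    print(n,np.abs(a-b)[v0:v1,u0:u1].mean())
c=np.hstack([a[190:240,190:290],b[190:240,190:290]]).astype(np.uint8);cv2.imwrite('pics/cmp.png',cv2.resize(c,None,fx=4,fy=4))
print(sign_off())
```

```text
tumbler 4.2948532948532945
egg 3.9830917874396135
jigger 5.5236185383244205
the job is handed in; nothing more can be done
None
```

View pics/cmp.png

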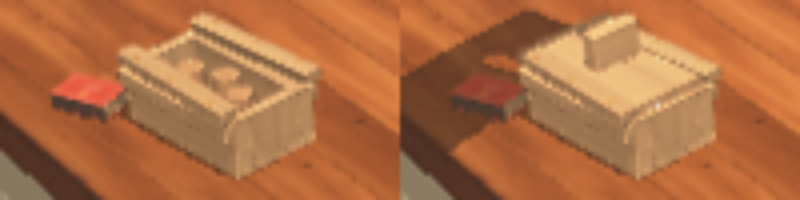

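The cork box is closed and handed in at about 14 s. The wooden lid went in narrow end first from the wide end and slid along until it stopped dead. It was then released, and the gripper lifted clear.

- **Push force:** The first push, in coarse steps, peaked at about 21.5 N. That is above the 12–20 N asked for but below the 25 N limit. I eased off and pushed again at 16.5 N, in line with the box, with about 0.2 N sideways and almost no twist.
- **Last picture:** The lid sits between both ways with its ends about level with the box. The match box is where it was. The tumbler, egg cup and jigger show only small image differences.
- **Not tested:** I did not pull on the lid, so the grip of over 1 N on each way is inferred from the dead stop and the even final push.

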